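Bed a bumper strip into the corner of rail and shelf

ROBOT

A 6-joint arm with a two-finger parallel gripper is mounted at the origin on the work surface. World frame = base frame: x ahead of the robot, y to its left, z up, the work surface at z = 0. Lengths are in m, angles in rad, forces in N, time in s.
With the tool pointing down it reaches from about 0.425 to 0.925 m from the base axis. Payload 12.5 kg.
Tool frame: the origin (TCP) lies on the centre line of the jaws, within the pads' length; the fingertips stand 8 mm ahead of it and the grasp point (between the pads) lies 11 mm behind it (arm.tcp_to_tips is the distance from the TCP to the fingertips, in m); z points along the fingers, y is the line along which they close (so a half turn about z gives the same grasp; the last joint's range is limited). The gripper opens to 85 mm and grips with 20 to 120 N. Pads are 22 mm wide; open, the fingers measure 114 mm over their backs; the gripper's body (76 mm by 85 mm) begins 54 mm behind the grasp point. The pads swing forward as they close: fully open they stand 13 mm farther back than shut.
Start: joints at [1.088, 0.491, 1.559, -0, 1.092, -0.106], TCP at [0.23, 0.581, 0.239] pointing down, gripper open.
Joint ranges: [-3.1, 3.1], [-0.84, 2.19], [0.05, 2.79], [-1.13, 4.28], [0.06, 2.93], [-2.69, 2.69]. Speed limits (rad/s): [2.22, 2.22, 2.79, 3.14, 3.14, 3.14].

INTERFACE

Orientations are given as a 3x3 rotation matrix whose columns are the frame's x, y, z axes.
In Python, from bench import arm gives the robot as it stands.
- The arm moves only by the shell command python3 -m jog 'ROWS' [OPENING] [FORCE]. ROWS is JSON, a list of rows, each a list of 6 numbers: the shift along the tool's x, y, z scaled (see below), then the turn, a rotation vector about the tool's x, y, z scaled (see below). In form: [[x, y, z, wx, wy, wz], ...]. A call has 1 to 8 rows; each row shifts and turns the commanded pose from where the row before left it, along the tool's axes as they then stand; what a row does not reach is not made up. The controller multiplies each number of a shift by 4 cm and each number of a turn by 180 degrees. A row lasts 1/12 s, in which the tool goes at most 41.7 mm and 7.16 degrees, less where a joint would pass 70% of its speed; a pose out of reach is approached as far as the arm can. A call with a number of a shift or a turn outside -1 to 1 is refused whole. A call with a gripper value outside its range is refused whole. OPENING is the finger opening in mm, from 0 to 85.4, set as the call begins (- or left out, the last holds). The fingers move at their own pace and stop on an object; FORCE is the grip in N (left out, the last holds). Time passes only in rows, so rows that do not move let the fingers close. It gives the time, the measured TCP pose, the force, the opening and the grip force at its end, in the units of the state.
- arm.read_state(): the state, without advancing time (a new reading comes with each control period).
- arm.get_image(name): name is "scene" or "top" or "wrist"; returns the picture (384x512x3 uint8, blue, green, red); there is no depth.
- arm.camera_params(name): a dict with "K" (3x3 intrinsics, pixels), "k1" (the pictures are not rectified: a ray, as slopes to the right and down, at radius r is drawn at 1 + k1 r^2 times it, then the intrinsics apply), "eye" and "rotation" of the camera in the world; the wrist camera has in their place "T_tool_cam" (4x4, takes a point from camera to tool coordinates, whose origin is the TCP and whose axes are the flange's). Camera axes: x right, y down, z forward; pixel columns grow to the right and rows downward; lengths in m; the calibration is good to about 2 mm. A picture is of the moment at which its call begins: read the wrist's pose just before it. camera_params takes no time and is no camera call.
- arm.job_done(): hands the job in; it is judged then, once.
Trained networks look in the newest picture that a camera, given by its name, has taken for a name from the list of things; names that differ only in an ending like _2 or _b are one class to them, and where a whole thing is asked for, a point or a joint stands for the part that bears it (a point fixed in the world has none). Each returns a list of dicts, best first, with "score" (0 to 1); they miss things now and then, are a little off and sometimes report something else, mostly with a low value. They report only what shows in the picture. A call takes as long as a camera call. They do not tell look-alikes from the thing itself.
- arm.look_for(camera, target): "rect" ([centre column, centre row, width, height] in pixels, round what is visible of it).
The state is a dict: "clock": time; "q": joint angles; "qvel": joint speeds; "effort": joint torques, N m; "ee_pos": TCP position; "orientation": TCP orientation; "wrist_force": force on the tool from outside, world axes, zero at the start; "wrist_torque": the same for the moment, N m; "width": finger opening in m; "gripper_force": force on a finger pad.
Only numpy, scipy, OpenCV 4.12 (cv2) and the standard library are available. Lean on these libraries where they do the work, as an engineer would, in place of code of your own. Each camera call takes 0.05 s, during which the arm holds its last target. There are 200 camera calls.

TASK

One of the three bevelled wooden bumper strips was cut too short: drop it in the green scrap tin and let go of it. Then take either full-length strip, set it along the metal rail with its bevel on the side away from the rail and its end close beside the red stop block (about a centimetre at most), and with one diagonal push of the fingers (the bevel gives them a slope to lean on) press it firmly against the rail and down on the shelf at once, as if for its adhesive to grab. Finish while still holding that push, with the strip flat and flush; leave the other good strip and the kitchen things where they are.

Things in the scene. Friction and masses are not known exactly. Their poses are not given: they have to be found in the camera images.
- strip_a_center (a point): beech bumper strip, full-length (good): 100 mm long (its y axis), 40 wide (x), 44 tall (z), about 125 g, lying on the shelf. A 45-degree bevel, 14 mm wide and high, runs along its upper -x edge (darker wood, roughly towards the robot at the start), so its -x face is upright only to 30 mm height; +x face upright to the top. This point: the strip's centre, 22 mm above its underside; axes are the strip's own
- strip_a: the same strip (good), origin at the centre of its underside
- strip_a_bevel (a point): middle of the sloping bevel face of that strip: 13 mm towards the strip's -x and 37 mm above its underside
- strip_b_center (a point): beech bumper strip, full-length (good): 100 mm long (its y axis), 40 wide (x), 44 tall (z), about 125 g, lying on the shelf. A 45-degree bevel, 14 mm wide and high, runs along its upper -x edge (darker wood, roughly towards the robot at the start), so its -x face is upright only to 30 mm height; +x face upright to the top. This point: the strip's centre, 22 mm above its underside; axes are the strip's own
- strip_b: the same strip (good), origin at the centre of its underside
- strip_b_bevel (a point): middle of the sloping bevel face of that strip: 13 mm towards the strip's -x and 37 mm above its underside
- short_center (a point): beech bumper strip, the faulty one, cut too short: 60 mm long (its y axis), 40 wide (x), 44 tall (z), about 75 g, lying on the shelf. A 45-degree bevel, 14 mm wide and high, runs along its upper -x edge (darker wood, roughly towards the robot at the start), so its -x face is upright only to 30 mm height; +x face upright to the top. This point: the strip's centre, 22 mm above its underside; axes are the strip's own
- short: the same strip, origin at the centre of its underside
- rail: aluminium rail (fence), fixed, 200 mm long (y), 18 thick (x), 36 high; its contact face looks to its -x (roughly to the robot), 9 mm from the origin. Red stop block fixed at its +y end: y = 80 to 100, from the face out to x = -34 mm, 36 high. A full-length strip touching both has its centre at x = -29, y = 30 mm. Origin: centre of the rail's underside, on the shelf
- tin: green open scrap tin, fixed, 160 x 160 mm outside, walls 4 mm thick and 35 mm high, floor about 4 mm thick. Origin: centre of its underside
There are look-alikes about, which are no part of the job. What is shaped like the strip_a but orange is not meant. What is shaped like the strip_b but pink is not meant.

How it is judged:
On the way:
1. the short strip lies released in the scrap tin (x of short_center in the frame of tin between -0.07 and 0.07 m and y of short_center in the frame of tin between -0.07 and 0.07 m and z of short_center in the frame of tin below 0.042 m and contact force between the fingers and short below 0.1 N and linear speed of short below 0.03 m/s), for 0.2 s.
At the end, for the whole second after the job is handed in: Short strip released in the tin; a full-length strip flat and flush on the rail (4 mm, 0.05 rad), bevel outward, end within 15 mm of the stop, still, fingers pressing it over 3 N, on the rail over 3 N and on the shelf over 4 N; other good strip flat, within 30 mm of its start (all of step 1 and ((contact force between strip_a and rail above 3 N and contact force between strip_a and table above 4 N and contact force between the fingers and strip_a above 3 N and x of strip_a_center in the frame of rail above -0.033 m and x of strip_a_bevel in the frame of rail below -0.036 m and y of strip_a_center in the frame of rail between 0.015 and 0.034 m and angle between the y axis of strip_a and the y axis of rail, either way round below 0.05 rad and angle between strip_a_center's own z axis and vertical below 0.05 rad and height (world z) of strip_a_center below 0.026 m and linear speed of strip_a below 0.01 m/s and distance of strip_b_center from where it was at the start of the episode below 0.03 m and angle between strip_b_center's own z axis and vertical below 0.1 rad) or (contact force between strip_b and rail above 3 N and contact force between strip_b and table above 4 N and contact force between the fingers and strip_b above 3 N and x of strip_b_center in the frame of rail above -0.033 m and x of strip_b_bevel in the frame of rail below -0.036 m and y of strip_b_center in the frame of rail between 0.015 and 0.034 m and angle between the y axis of strip_b and the y axis of rail, either way round below 0.05 rad and angle between strip_b_center's own z axis and vertical below 0.05 rad and height (world z) of strip_b_center below 0.026 m and linear speed of strip_b below 0.01 m/s and distance of strip_a_center from where it was at the start of the episode below 0.03 m and angle between strip_a_center's own z axis and vertical below 0.1 rad))); the arm keeps its last pose, push and grip.
It fails at once if a bystander is knocked over or shoved more than 30 mm (distance of any of moka, jug, diffuser, cup, jar from where it was at the start of the episode above 0.03 m or angle between any of moka, jug, diffuser, cup, jar's own z axis and vertical above 0.4 rad).
It also fails if it takes over 69 s, if anything falls off the work surface, if the arm or the gripper's body presses on something with over 40 N, if the wrist force passes 120 N, or if a joint passes its speed limit or range.

## Working session

There is one attempt and no reset: what is moved stays moved. The work goes in short steps, Python scripts to look and compute and a shell command to move; the robot and the scene stay as the last step left them, time stands still between calls to the robot, and variables do not carry over. Pictures are saved under pics/ and viewed, at most 13 in all, crops included, and the job is handed in when it is done.

```bash
mkdir -p pics; ls; cat > h.py <<'E'
import numpy as np, cv2
from bench import arm
def undist(n,uv):
    p=arm.camera_params(n);K=np.array(p["K"]);k=p["k1"]
    uv=np.atleast_2d(np.array(uv,float))
    d=np.array([k,0,0,0],float)
    return cv2.undistortPoints(uv[:,None,:],K,d)[:,0]
def cam(n,s=None):
    p=arm.camera_params(n)
    if n=="wrist":
        s=s or arm.read_state();T=np.array(p["T_tool_cam"]);R=np.array(s["orientation"])
        return R@T[:3,3]+np.array(s["ee_pos"]),R@T[:3,:3]
    return np.array(p["eye"]),np.array(p["rotation"])
def ground(n,uv,z=0,s=None):
    e,R=cam(n,s);x=undist(n,uv);r=np.c_[x,np.ones(len(x))]@R.T
    return e+r*((z-e[2])/r[:,2:])
def proj(n,P,s=None):
    e,R=cam(n,s);p=arm.camera_params(n);P=np.atleast_2d(P)
    c=(P-e)@R;return cv2.projectPoints(c[:,None,:],np.zeros(3),np.zeros(3),np.array(p["K"]),np.array([p["k1"],0,0,0],float))[0][:,0]
E
python3 - <<'E'
from h import *
for n in["scene","top"]:
    im=arm.get_image(n);cv2.imwrite(f"pics/{n}0.png",im)
    for t in["strip_a","short","rail","tin"]:
        for d in arm.look_for(n,t)[:5]:
            print(n,t,round(d["score"],2),np.round(d["rect"]),ground(n,d["rect"][:2],.03).round(3)[0])
p=arm.camera_params("top");print(p["eye"],p["rotation"],p["K"])
s=arm.read_state();print(s["clock"],s["orientation"],arm.camera_params("wrist"))
E
```

```text
pics
scene strip_a 0.94 [328. 291.  49.  49.] [0.617 0.289 0.03 ]
scene strip_a 0.84 [294. 245.  22.  47.] [0.581 0.155 0.03 ]
scene strip_a 0.78 [289. 320.  46.  56.] [0.725 0.282 0.03 ]
scene strip_a 0.68 [430. 264.  40.  49.] [0.387 0.396 0.03 ]
scene strip_a 0.65 [363. 263.  47.  43.] [0.502 0.29  0.03 ]
scene short 0.79 [379. 228.  32.  30.] [0.386 0.251 0.03 ]
scene rail 0.62 [217. 202.  46.  58.] [ 0.632 -0.073  0.03 ]
scene tin 0.77 [211. 145.  63.  42.] [ 0.496 -0.291  0.03 ]
top strip_a 0.94 [128. 244.  43.  33.] [0.374 0.388 0.03 ]
top strip_a 0.92 [170. 167.  36.  16.] [0.602 0.277 0.03 ]
top strip_a 0.92 [173. 129.  36.  22.] [0.721 0.273 0.03 ]
top strip_a 0.85 [215. 177.  25.  35.] [0.575 0.139 0.03 ]
top strip_a 0.81 [167. 204.  40.  14.] [0.491 0.279 0.03 ]
top short 0.6 [177. 242.  23.  20.] [0.381 0.245 0.03 ]
top rail 0.78 [295. 164.  66.  22.] [ 0.618 -0.097  0.03 ]
top tin 0.89 [373. 217.  67.  69.] [ 0.463 -0.329  0.03 ]
[0.38088222 0.01553472 1.16720246] [[ 1.83832744e-02 -9.90709540e-01  1.34746662e-01]
 [-9.99830645e-01 -1.83311753e-02  1.62743054e-03]
 [ 8.
[... 177 characters left out ...]
 [[-9.29840039e-01  3.67963992e-01  4.66442702e-05]
 [ 3.67963993e-01  9.29840040e-01  2.04819783e-05]
 [-3.58350796e-05  3.62083754e-05 -9.99999999e-01]] {'K': array([[287.75698139,   0.        , 260.16104519],
       [  0.        , 287.75698139, 188.10085709],
       [  0.        ,   0.        ,   1.        ]]), 'k1': -0.052632504987388556, 'T_tool_cam': array([[-6.73414809e-04, -9.54581418e-01, -2.97949431e-01,
         7.69941081e-02],
       [ 9.99999767e-01, -6.76116180e-04, -9.39982013e-05,
        -1.53583680e-04],
       [-1.11719495e-04, -2.97949425e-01,  9.54581651e-01,
        -1.34654891e-01],
       [ 0.00000000e+00,  0.00000000e+00,  0.00000000e+00,
         1.00000000e+00]])}
```

View pics/top0.png

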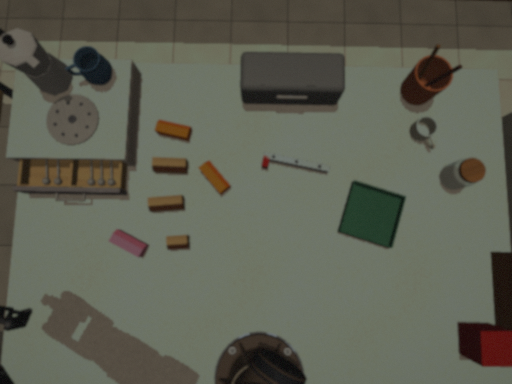

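View pics/scene0.png

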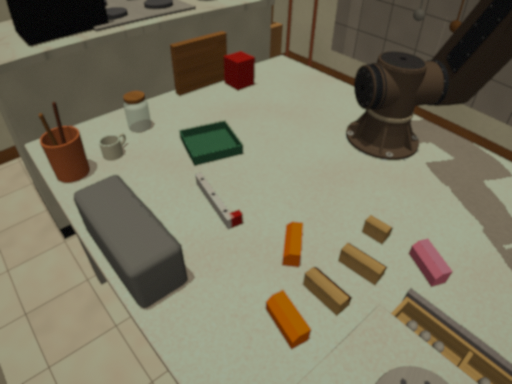

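The top view shows the wood strips at (169,165), (166,203) and the short one at (177,241). The orange and pink ones are decoys. The rail runs from the red stop at (265,162) to (327,171), and the tin is at (371,214). I'll fit the poses with box silhouettes from both cameras.

```bash
cat >> h.py <<'E'
from scipy.optimize import minimize
def prism(L,bev=True):  # strip corners
    xz=[(-.02,0),(.02,0),(.02,.044),(-.006,.044),(-.02,.03)]
    return np.array([(x,y,z) for y in(-L/2,L/2) for x,z in xz])
def box(x0,x1,y0,y1,z0,z1): return np.array([(x,y,z) for x in(x0,x1) for y in(y0,y1) for z in(z0,z1)])
def place(P,v):
    c,s=np.cos(v[2]),np.sin(v[2]);return P@np.array([[c,s,0],[-s,c,0],[0,0,1]])+[v[0],v[1],0]
def sil(n,parts,v,s=None,S=4,off=(0,0)):
    m=np.zeros((384*S,512*S),np.uint8)
    for P in parts:
        h=cv2.convexHull(((proj(n,place(P,v),s)+.5)*S-.5).round().astype(np.int32));cv2.fillConvexPoly(m,h,255)
    return m
def fit(obs,parts,v0,S=4):
    obs=[(n,cv2.resize(m,None,fx=S,fy=S,interpolation=cv2.INTER_LINEAR)>127,s) for n,m,s in obs]
    def c(v):
        t=0
        for n,m,s in obs:
            r=sil(n,parts,v,s,S)>0;t+=1-(r&m).sum()/max(1,(r|m).sum())
        return t/len(obs)
    r=minimize(c,v0,method="Nelder-Mead",options=dict(initial_simplex=np.array(v0)+np.array([[0,0,0],[.012,0,0],[0,.012,0],[0,0,.12]]),maxiter=120,xatol=2e-4,fatol=1e-4))
    return r.x,r.fun
def blob(mask,uv):
    k,l,st,c=cv2.connectedComponentsWithStats(mask.astype(np.uint8));
    ys,xs=np.nonzero(mask);i=np.argmin((xs-uv[0])**2+(ys-uv[1])**2);return (l==l[ys[i],xs[i]]).astype(np.uint8)*255
E
python3 - <<'E'
from h import *
I={n:cv2.imread(f"pics/{n}0.png") for n in("top","scene")}
H={n:cv2.cvtColor(I[n],cv2.COLOR_BGR2HSV) for n in I}
for n,uv in[("top",(169,165)),("top",(215,177)),("top",(300,167)),("top",(290,163)),("top",(280,150)),("top",(265,162)),("top",(371,214)),("scene",(328,291)),("scene",(217,205)),("scene",(235,217)),("scene",(210,142)),("scene",(240,250))]: print(n,uv,H[n][uv[1],uv[0]])
def M(n,lo,hi,uv): return (n,blob(cv2.inRange(H[n],lo,hi),uv),None)
W=((8,70,40),(25,190,255))
for name,L,ut,us,v0 in[("far",.1,(169,165),(328,291),(.602,.277,0)),("near",.1,(166,203),(363,263),(.491,.279,0)),("short",.06,(177,241),(379,228),(.381,.245,0))]:
    o=[M("top",*W,ut),M("scene",*W,us)]
    for q in ([o[0]],[o[1]],o): print(name,*[(x.round(4)) for x in fit(q,[prism(L)],v0)],[(m[1]>0).sum() for m in q])
R=((0,150,50),(6,255,255))
G=((60,80,20),(95,255,120))
o=[M("top",*G,(371,214)),M("scene",*G,(210,142))]
print("tin",fit(o,[box(-.08,.08,-.08,.08,0,.035)],(.46,-.33,-.25)),[(m[1]>0).sum() for m in o])
a=ground("top",[(265,162),(327,171)],.036);print(a)
d=a[0]-a[1];yaw=np.arctan2(-d[0],d[1]);print(yaw)
o=[M("top",*R,(265,162)),M("scene",*R,(235,217))]
v=a[0]-.09*d/np.linalg.norm(d)
for q in ([o[0]],[o[1]],o): print("rail",fit(q,[box(-.034,-.009,.08,.1,0,.036)],(v[0],v[1],yaw)),[(m[1]>0).sum() for m in q])
c=np.hstack([cv2.resize(I["top"][140:190,240:345],None,fx=4,fy=4),cv2.resize(I["scene"][165:235,185:250],None,fx=5,fy=5)[:200]])
cv2.imwrite("pics/c1.png",c)
E
```

```text
top (169, 165) [ 16 137  95]
top (215, 177) [ 17 210 108]
top (300, 167) [19 45 63]
top (290, 163) [48 15 85]
top (280, 150) [ 45  30 118]
top (265, 162) [  2 197 101]
top (371, 214) [66 97 63]
scene (328, 291) [ 19 144 142]
scene (217, 205) [ 26  31 141]
scene (235, 217) [  1 222 100]
scene (210, 142) [ 67 116  86]
scene (240, 250) [ 31  38 163]
far [ 0.6095  0.2787 -0.0017] 0.1049 [np.int64(517)]
far [ 0.6097  0.279  -0.0139] 0.0595 [np.int64(1149)]
far [ 0.61    0.2785 -0.0141] 0.0814 [np.int64(517), np.int64(1149)]
near [0.4944 0.2836 0.0862] 0.0972 [np.int64(506)]
near [0.4944 0.284  0.1188] 0.0551 [np.int64(1006)]
near [0.4943 0.2837 0.0877] 0.0762 [np.int64(506), np.int64(1006)]
short [0.3805 0.2447 0.082 ] 0.1196 [np.int64(294)]
short [0.3803 0.2439 0.1317] 0.0785 [np.int64(513)]
short [0.3802 0.2443 0.1017] 0.1026 [np.int64(294), np.int64(513)]
tin (array([ 0.47389927, -0.32816673, -0.38412883]), np.float64(0.15235135741309452)) [np.int64(2704), np.int64(1671)]
[[ 0.62188381 -0.00824603  0.036     ]
 [ 0.5980765  -0.19288512  0.036     ]]
-0.1282321811926047
rail (array([ 0.62604811, -0.10010463, -0.22093734]), np.float64(0.458021612635079)) [np.int64(41)]
rail (array([ 0.6237773 , -0.09788208, -0.23198218]), np.float64(0.38997030682942924)) [np.int64(116)]
rail (array([ 0.6215826 , -0.10178761, -0.247671  ]), np.float64(0.4235653262089772)) [np.int64(41), np.int64(116)]
```

View pics/c1.png

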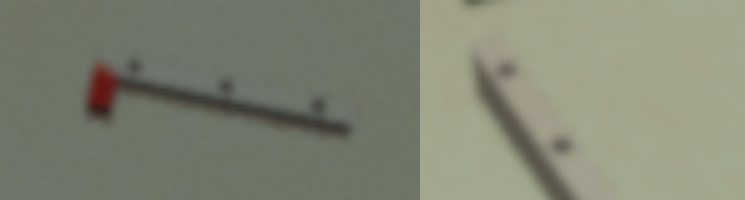

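```bash
cat >> h.py <<'E'
def to(x,y,z,yang=None):
    s=arm.read_state();R=np.array(s["orientation"]);p=np.array(s["ee_pos"])
    cur=np.arctan2(R[1,1],R[0,1]);yang=cur if yang is None else yang
    turn=-((yang-cur+np.pi/2)%np.pi-np.pi/2)
    c,sn=np.cos(cur-turn),np.sin(cur-turn)
    Rn=np.array([[-sn,c,0],[c,sn,0],[0,0,-1.]])
    d=np.array([x,y,z])-p
    print("t",round(s["clock"],2),"pos",p.round(4),"yang",round(cur,4),"q6",round(s["q"][5],2),"tilt",R[2].round(3),"| turn units",round(turn/np.pi,4),"| after-turn shift units",(d@Rn/.04).round(3),"| now",(d@R/.04).round(3))
E
python3 -m jog '[[0,0,0,0,0,0.0385],[0,0,0,0,0,0.0385],[0,0,0,0,0,0.0385],[0,0,0,0,0,0.0385],[0,0,0,0,0,0.0385],[0,0,0,0,0,0.0385],[0,0,0,0,0,0.0385],[0,0,0,0,0,0.0385]]' 60 40
python3 -m jog '[[-0.4,0.14,0,0,0,0.0385],[-0.9,0.3,0.2,0,0,0],[-0.9,0.3,0.3,0,0,0],[-0.9,0.3,0.3,0,0,0],[-0.9,0.3,0.3,0,0,0],[-0.9,0.3,0.3,0,0,0],[-0.9,0.3,0.3,0,0,0],[-0.9,0.3,0.3,0,0,0]]'
python3 -m jog '[[-0.9,0.3,0.3,0,0,0],[-0.9,0.3,0.2,0,0,0],[-0.4,0.1,0.1,0,0,0],[0,0,0,0,0,0],[0,0,0,0,0,0]]'
python3 - <<'E'
from h import *
to(.3802,.2443,.014,.1)
s=arm.read_state();im=arm.get_image("wrist");cv2.imwrite("pics/w1.png",im)
H=cv2.cvtColor(im,cv2.COLOR_BGR2HSV);m=cv2.inRange(H,(8,70,40),(25,190,255))
uv=proj("wrist",[[.3802,.2443,.03]],s)[0];print(uv)
b=blob(m,uv);cv2.imwrite("pics/w1m.png",b)
print(fit([("wrist",b,s)],[prism(.06)],(.3802,.2443,.1)))
E
```

```text
clock: 1.17
ee_pos: [0.2299, 0.5812, 0.2393]
orientation: [[-0.219, 0.976, 0.0], [0.976, 0.219, 0.0], [0.0, 0.0, -1.0]]
wrist_force: [-0.6, -0.4, -0.3]
width: 0.0602
gripper_force: 0.0
clock: 1.83
ee_pos: [0.3494, 0.3235, 0.1591]
orientation: [[-0.106, 0.994, 0.001], [0.994, 0.106, 0.0], [0.0, 0.001, -1.0]]
wrist_force: [0.9, 0.9, -0.0]
width: 0.0601
gripper_force: 0.0
clock: 2.25
ee_pos: [0.3866, 0.24, 0.1353]
orientation: [[-0.103, 0.995, -0.0], [0.995, 0.103, 0.0], [0.0, -0.0, -1.0]]
wrist_force: [-0.1, 0.3, -0.1]
width: 0.0598
gripper_force: 0.0
t 2.25 pos [0.3866 0.24   0.1353] yang 0.103 q6 0.31 tilt [ 0. -0. -1.] | turn units 0.001 | after-turn shift units [ 0.124 -0.148  3.033] | now [ 0.124 -0.147  3.033]
[254.39407392 184.33906769]
(array([0.38036857, 0.24474849, 0.07565315]), np.float64(0.017555544170637205))
```

View pics/w1.png

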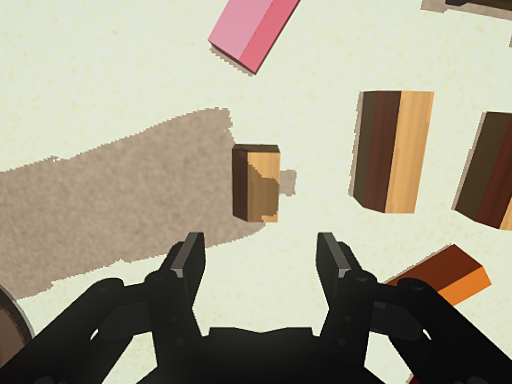

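The wrist view shows the short strip at (256,185), bevel towards the robot, in agreement with the fit. Next I descend and grip.

```bash
python3 -m jog '[[0.13,-0.15,0,0,0,0.0086],[0,0,0.6,0,0,0],[0,0,0.6,0,0,0],[0,0,0.6,0,0,0],[0,0,0.6,0,0,0],[0,0,0.4,0,0,0],[0,0,0.23,0,0,0],[0,0,0,0,0,0]]'
python3 -m jog '[[0,0,0,0,0,0],[0,0,0,0,0,0],[0,0,0,0,0,0],[0,0,0,0,0,0],[0,0,0,0,0,0],[0,0,0,0,0,0]]' 30 40
python3 -m jog '[[0,0,-0.4,0,0,0],[0,0,-0.6,0,0,0],[0,0,-0.6,0,0,0],[0,0,-0.6,0,0,0],[0,0,-0.3,0,0,0],[0,0,0,0,0,0]]'
python3 -c "
from h import *
to(.4739,-.3282,.12)"
```

```text
clock: 2.97
ee_pos: [0.3789, 0.2458, 0.0129]
orientation: [[-0.08, 0.997, -0.002], [0.997, 0.08, -0.001], [-0.001, -0.002, -1.0]]
wrist_force: [-1.2, -0.5, 0.8]
width: 0.0603
gripper_force: 0.0
clock: 3.47
ee_pos: [0.3801, 0.2454, 0.015]
orientation: [[-0.078, 0.997, 0.002], [0.997, 0.078, 0.001], [0.001, 0.002, -1.0]]
wrist_force: [-1.0, 1.6, 8.4]
width: 0.039
gripper_force: 41.8
clock: 3.97
ee_pos: [0.3805, 0.2455, 0.1167]
orientation: [[-0.078, 0.997, 0.005], [0.997, 0.078, 0.002], [0.002, 0.005, -1.0]]
wrist_force: [0.7, -0.3, -1.2]
width: 0.0393
gripper_force: 40.7
t 3.97 pos [0.3805 0.2455 0.1167] yang 0.0785 q6 0.35 tilt [ 0.002  0.005 -1.   ] | turn units -0.0 | after-turn shift units [-14.481   1.204  -0.082] | now [-14.481   1.204  -0.102]
```

```bash
python3 -m jog '[[-0.4,0.3,0,0,0,0],[-0.9,0.4,0,0,0,0],[-0.9,0.4,0,0,0,0],[-0.9,0.4,0,0,0,0],[-0.9,0.3,0,0,0,0],[-0.9,0.1,0,0,0,0],[-0.9,0,0,0,0,0],[-0.9,0,0,0,0,0]]'
python3 -m jog '[[-0.9,0,0,0,0,0],[-0.9,0,0,0,0,0],[-0.9,0,0,0,0,0],[-0.9,0,0,0,0,0],[-0.9,-0.1,0,0,0,0],[-0.9,-0.2,0,0,0,0],[-0.9,-0.2,0,0,0,0],[-0.9,-0.2,0,0,0,0]]'
python3 -m jog '[[-0.4,0,0,0,0,0],[0,0,0,0,0,0],[0,0,0,0,0,0]]'
python3 - <<'E'
from h import *
to(.4739,-.3282,.03)
im=arm.get_image("top");cv2.imwrite("pics/t2.png",cv2.resize(im[120:280,250:450],None,fx=3,fy=3))
E
```

```text
clock: 4.63
ee_pos: [0.4761, -0.018, 0.1132]
orientation: [[-0.078, 0.997, -0.001], [0.997, 0.078, 0.0], [0.0, -0.001, -1.0]]
wrist_force: [0.9, 1.6, -0.9]
width: 0.0393
gripper_force: 40.6
clock: 5.3
ee_pos: [0.4702, -0.3071, 0.113]
orientation: [[-0.078, 0.997, -0.001], [0.997, 0.078, 0.001], [0.001, -0.001, -1.0]]
wrist_force: [0.8, -0.2, 0.0]
width: 0.0391
gripper_force: 40.6
clock: 5.55
ee_pos: [0.4718, -0.3215, 0.1131]
orientation: [[-0.077, 0.997, -0.001], [0.997, 0.077, 0.001], [0.001, -0.001, -1.0]]
wrist_force: [-0.5, 0.6, -1.1]
width: 0.0395
gripper_force: 40.6
t 5.55 pos [ 0.4718 -0.3215  0.1131] yang 0.0768 q6 -0.79 tilt [ 0.001 -0.001 -1.   ] | turn units -0.0 | after-turn shift units [-0.171  0.039  2.077] | now [-0.173  0.041  2.076]
```

View pics/t2.png

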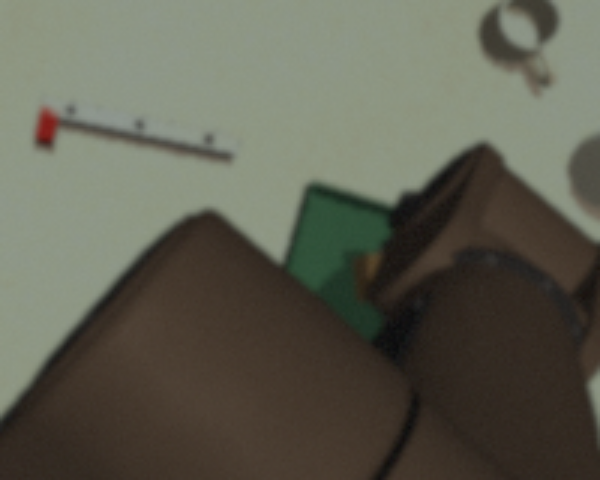

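The strip hangs over the tin. I'll lower it, release, rise, and look.

```bash
python3 -m jog '[[-0.15,0,0.3,0,0,0],[0,0,0.6,0,0,0],[0,0,0.6,0,0,0],[0,0,0.4,0,0,0],[0,0,0.3,0,0,0],[0,0,0,0,0,0]]'
python3 -m jog '[[0,0,0,0,0,0],[0,0,0,0,0,0],[0,0,0,0,0,0],[0,0,0,0,0,0],[0,0,0,0,0,0]]' 65
python3 -m jog '[[0,0,-0.3,0,0,0],[0,0,-0.6,0,0,0],[0,0,-0.8,0,0,0],[0,0,-0.8,0,0,0],[0,0,-0.8,0,0,0],[0,0,-0.8,0,0,0],[0,0,-0.5,0,0,0],[0,0,0,0,0,0]]'
python3 - <<'E'
from h import *
s=arm.read_state();im=arm.get_image("wrist");cv2.imwrite("pics/w2.png",im)
to(.61,.2787,.12,-.012)
m=cv2.inRange(cv2.cvtColor(im,cv2.COLOR_BGR2HSV),(60,80,20),(95,255,200));print((m>0).sum())
e=np.array([.4739,-.3282]);print(proj("wrist",[[*e,.02]],s))
print(fit([("wrist",m,s)],[box(-.08,.08,-.08,.08,0,.035)],(*e,-.3),2))
E
```

```text
clock: 6.1
ee_pos: [0.4722, -0.3259, 0.0234]
orientation: [[-0.08, 0.997, -0.003], [0.997, 0.08, 0.003], [0.003, -0.003, -1.0]]
wrist_force: [0.3, 1.3, -0.5]
width: 0.0395
gripper_force: 40.6
clock: 6.52
ee_pos: [0.473, -0.3276, 0.0268]
orientation: [[-0.078, 0.997, 0.001], [0.997, 0.078, -0.001], [-0.001, 0.001, -1.0]]
wrist_force: [1.0, -0.5, -0.3]
width: 0.065
gripper_force: 0.0
clock: 7.18
ee_pos: [0.4737, -0.3282, 0.2157]
orientation: [[-0.078, 0.997, 0.006], [0.997, 0.078, -0.005], [-0.006, 0.006, -1.0]]
wrist_force: [-0.2, 0.5, 0.4]
width: 0.0654
gripper_force: 0.0
t 7.23 pos [ 0.4732 -0.3277  0.2132] yang 0.0785 q6 -0.8 tilt [-0.004  0.004 -1.   ] | turn units 0.0288 | after-turn shift units [15.201  3.238  2.331] | now [14.854  4.59   2.294]
13395
[[260.10979833 165.49698739]]
(array([ 0.47365144, -0.32566152, -0.30135841]), np.float64(0.32681381668258835))
```

View pics/w2.png

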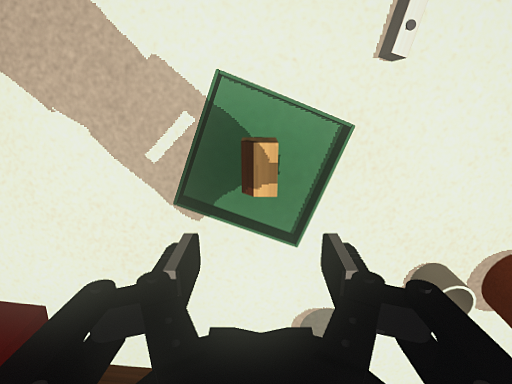

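The short strip lies in the middle of the tin at (260,167). On the way back I'll look down on the rail.

```bash
python3 -m jog '[[0.5,0.3,0,0,0,0],[0.8,0.55,0,0,0,0],[0.8,0.55,0,0,0,0],[0.8,0.55,0,0,0,0],[0.8,0.55,0,0,0,0],[0.8,0.55,0,0,0,0],[0.8,0.55,0,0,0,0],[0.3,0.2,0,0,0,0]]'
python3 -m jog '[[0,0,0,0,0,0],[0,0,0,0,0,0],[0,0,0,0,0,0]]'
python3 - <<'E'
from h import *
s=arm.read_state();im=arm.get_image("wrist");cv2.imwrite("pics/w3.png",im)
to(.61,.2787,.12,-.012)
m=cv2.inRange(cv2.cvtColor(im,cv2.COLOR_BGR2HSV),(0,150,50),(6,255,255))
m=np.where(np.arange(384)[:,None]<230,m,0).astype(np.uint8)
k,l,st,c=cv2.connectedComponentsWithStats(m);print(st,c)
for p in proj("wrist",place(box(-.034,.009,-.1,.1,0,.036),(.62,-.1,-.2)),s):print(p.round())
E
```

```text
clock: 7.9
ee_pos: [0.6079, -0.0882, 0.2093]
orientation: [[-0.081, 0.997, -0.001], [0.997, 0.081, 0.001], [0.001, -0.001, -1.0]]
wrist_force: [-0.8, -1.1, -0.1]
width: 0.065
gripper_force: 0.0
clock: 8.15
ee_pos: [0.6061, -0.093, 0.2097]
orientation: [[-0.078, 0.997, -0.001], [0.997, 0.078, 0.0], [0.0, -0.001, -1.0]]
wrist_force: [0.0, 0.0, -0.4]
width: 0.0646
gripper_force: 0.0
t 8.2 pos [ 0.6061 -0.0934  0.2098] yang 0.0772 q6 -0.34 tilt [ 0.    -0.001 -1.   ] | turn units 0.0284 | after-turn shift units [ 9.303 -0.014  2.246] | now [9.267 0.816 2.247]
[[     0      0    512    384 196021]
 [   269     79     36     26    587]] [[255.4100428  191.80016427]
 [285.54003407  91.26405451]]
[226. 234.]
[222. 248.]
[268.  79.]
[269.  77.]
[257. 242.]
[257. 256.]
[304.  90.]
[310.  89.]
```

View pics/w3.png

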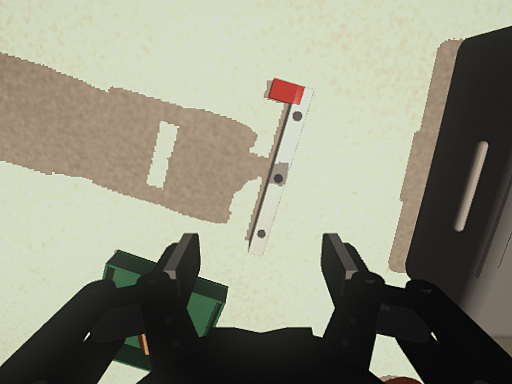

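```bash
python3 -c "
import cv2,numpy as np
im=cv2.imread('pics/w3.png')
a=cv2.resize(im[70:135,240:330],None,fx=8,fy=8,interpolation=0)[:,:];b=cv2.resize(im[215:265,240:330],None,fx=8,fy=8,interpolation=0)
cv2.imwrite('pics/c3.png',np.vstack([a[:,160:],b[:, :560]])[:,:])
print(a.shape,b.shape)" ; python3 - <<'E'
import cv2
im=cv2.imread('pics/c3.png');cv2.imwrite('pics/c3.png',cv2.resize(im,None,fx=.625,fy=.625,interpolation=cv2.INTER_AREA))
E
```

```text
(520, 720, 3) (400, 720, 3)
```

View pics/c3.png

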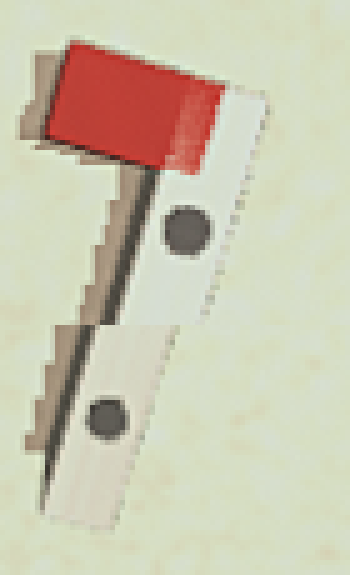

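```bash
python3 - <<'E'
from h import *
from scipy.optimize import least_squares
uv=np.array([(274.4,78),(269,97.4),(305,87),(313.6,90),(299.6,104.6),(250,253),(262.6,256)])-.5
P=np.array([(-.034,.1,.036),(-.034,.08,.036),(-.009,.1,.036),(.009,.1,.036),(-.009,.08,.036),(-.009,-.1,.036),(.009,-.1,.036)])
s=dict(ee_pos=[.6061,-.0934,.2098],orientation=[[-.0772,.997,0],[.997,.0772,0],[0,0,-1]])
f=lambda v:(proj("wrist",place(P,v),s)-uv).ravel()
r=least_squares(f,[.62,-.1,-.2],x_scale=[.01,.01,.1],loss="soft_l1");print(r.x,f(r.x).reshape(-1,2).round(1))
v=r.x
for q in[(-.029,.025),(-.062,.025)]: print(place(np.array([[*q,0]]),v))
E
```

```text
[ 0.62674106 -0.1001056  -0.19202918] [[ 0.8 -0. ]
 [ 0.8  0.3]
 [-6.2 -2.1]
 [ 2.  -0.1]
 [-6.5 -0.1]
 [-1.1  0.5]
 [ 0.6  1. ]]
[[ 0.60304539 -0.07003044  0.        ]]
[[ 0.57065196 -0.06373235  0.        ]]
```

```bash
python3 -m jog '[[0.4,0,0.1,0,0,0.0284],[0.9,0,0.2,0,0,0],[0.9,0,0.2,0,0,0],[0.9,0,0.2,0,0,0],[0.9,0,0.2,0,0,0],[0.9,0,0.2,0,0,0],[0.9,0,0.2,0,0,0],[0.9,0,0.2,0,0,0]]' 65 40
python3 -m jog '[[0.9,0,0.2,0,0,0],[0.9,0,0.2,0,0,0],[0.8,0,0.1,0,0,0],[0,0,0,0,0,0],[0,0,0,0,0,0]]'
python3 - <<'E'
from h import *
s=arm.read_state();im=arm.get_image("wrist")
to(.61,.2787,.014,-.012)
m=cv2.inRange(cv2.cvtColor(im,cv2.COLOR_BGR2HSV),(8,70,40),(25,190,255))
b=blob(m,proj("wrist",[[.61,.2787,.03]],s)[0])
v,c=fit([("wrist",b,s)],[prism(.1)],(.61,.2787,-.012));print(v,c)
to(v[0],v[1],.014,v[2])
E
```

```text
clock: 8.87
ee_pos: [0.6081, 0.1758, 0.1499]
orientation: [[0.013, 1.0, 0.0], [1.0, -0.013, -0.0], [-0.0, 0.0, -1.0]]
wrist_force: [1.1, 0.4, -0.4]
width: 0.065
gripper_force: 0.0
clock: 9.28
ee_pos: [0.6092, 0.2798, 0.1296]
orientation: [[0.01, 1.0, -0.001], [1.0, -0.01, -0.0], [-0.0, -0.001, -1.0]]
wrist_force: [0.2, -0.2, -0.5]
width: 0.0649
gripper_force: 0.0
t 9.33 pos [0.6094 0.2788 0.1299] yang -0.0111 q6 0.34 tilt [-0. -0. -1.] | turn units 0.0003 | after-turn shift units [-2.000e-03  1.400e-02  2.898e+00] | now [-1.000e-03  1.600e-02  2.898e+00]
[ 0.60914014  0.27877492 -0.02355425] 0.01806241473757675
t 9.33 pos [0.6094 0.2788 0.1299] yang -0.0111 q6 0.34 tilt [-0. -0. -1.] | turn units 0.004 | after-turn shift units [-0.    -0.007  2.898] | now [ 1.000e-03 -6.000e-03  2.898e+00]
```

```bash
python3 -m jog '[[0,0,0.4,0,0,0.004],[0,0,0.6,0,0,0],[0,0,0.6,0,0,0],[0,0,0.6,0,0,0],[0,0,0.4,0,0,0],[0,0,0.28,0,0,0],[0,0,0,0,0,0]]'
python3 -m jog '[[0,0,0,0,0,0],[0,0,0,0,0,0],[0,0,0,0,0,0],[0,0,0,0,0,0],[0,0,0,0,0,0],[0,0,0,0,0,0]]' 30 40
python3 -m jog '[[0,0,-0.4,0,0,0],[0,0,-0.6,0,0,0],[0,0,-0.6,0,0,0],[0,0,-0.5,0,0,0],[0,0,0,0,0,0],[0,0,0,0,0,0]]'
python3 -c "
from h import *
to(.5707,-.0637,.02,-.192)"
```

```text
clock: 9.92
ee_pos: [0.609, 0.2777, 0.0131]
orientation: [[0.025, 1.0, -0.003], [1.0, -0.025, -0.001], [-0.001, -0.003, -1.0]]
wrist_force: [0.1, 0.5, 1.7]
width: 0.065
gripper_force: 0.0
clock: 10.42
ee_pos: [0.6101, 0.2798, 0.0165]
orientation: [[0.023, 1.0, 0.002], [1.0, -0.023, 0.001], [0.001, 0.002, -1.0]]
wrist_force: [0.0, -2.6, 6.9]
width: 0.0396
gripper_force: 41.8
clock: 10.92
ee_pos: [0.6096, 0.2799, 0.1]
orientation: [[0.023, 1.0, 0.002], [1.0, -0.023, 0.001], [0.001, 0.002, -1.0]]
wrist_force: [-0.3, -0.7, -1.6]
width: 0.0396
gripper_force: 40.7
t 10.92 pos [0.6096 0.2799 0.1   ] yang -0.0232 q6 0.36 tilt [ 0.001  0.002 -1.   ] | turn units 0.0537 | after-turn shift units [-8.619  0.685  2.001] | now [-8.613 -0.776  1.992]
```

```bash
python3 -m jog '[[-0.4,0,0,0,0,0.0269],[-0.8,0.05,0,0,0,0.0268],[-0.9,0.08,0,0,0,0],[-0.9,0.08,0,0,0,0],[-0.9,0.08,0,0,0,0],[-0.9,0.08,0,0,0,0],[-0.9,0.08,0,0,0,0],[-0.9,0.08,0,0,0,0]]'
python3 -m jog '[[-0.9,0.08,0,0,0,0],[-0.8,0.08,0,0,0,0],[-0.3,0.02,0,0,0,0],[0,0,0,0,0,0],[0,0,0,0,0,0],[0,0,0,0,0,0]]'
python3 -c "
from h import *
to(.5707,-.0637,.016,-.192)"
```

```text
clock: 11.58
ee_pos: [0.584, 0.0145, 0.0976]
orientation: [[0.191, 0.982, -0.002], [0.982, -0.191, 0.0], [-0.0, -0.002, -1.0]]
wrist_force: [0.4, -0.1, -0.8]
width: 0.0395
gripper_force: 40.7
clock: 12.08
ee_pos: [0.5767, -0.0628, 0.0983]
orientation: [[0.19, 0.982, -0.001], [0.982, -0.19, 0.0], [0.0, -0.001, -1.0]]
wrist_force: [-0.7, 0.3, -0.5]
width: 0.0394
gripper_force: 40.7
t 12.08 pos [ 0.5767 -0.0628  0.0983] yang -0.1915 q6 -0.03 tilt [ 0.    -0.001 -1.   ] | turn units 0.0002 | after-turn shift units [-0.051 -0.144  2.057] | now [-0.051 -0.142  2.057]
```

```bash
python3 -m jog '[[-0.05,-0.14,0.3,0,0,0],[0,0,0.5,0,0,0],[0,0,0.5,0,0,0],[0,0,0.4,0,0,0],[0,0,0.2,0,0,0],[0,0,0.12,0,0,0],[0,0,0,0,0,0],[0,0,0,0,0,0]]'
python3 -m jog '[[0,0,0,0,0,0],[0,0,0,0,0,0],[0,0,0,0,0,0],[0,0,0,0,0,0]]' 52
python3 -m jog '[[0,0,-0.3,0,0,0],[0,0,-0.6,0,0,0],[0,0,-0.8,0,0,0],[0,0,-0.8,0,0,0],[0,0,-0.8,0,0,0],[0,0,-0.8,0,0,0],[0,0,0,0,0,0],[0,0,0,0,0,0]]'
python3 - <<'E'
from h import *
s=arm.read_state();im=arm.get_image("wrist");cv2.imwrite("pics/w4.png",im)
m=cv2.inRange(cv2.cvtColor(im,cv2.COLOR_BGR2HSV),(8,70,40),(25,190,255))
b=blob(m,proj("wrist",[[.57,-.064,.03]],s)[0])
v,c=fit([("wrist",b,s)],[prism(.1)],(.57,-.064,-.19));print(v,c)
r=(.6267,-.1001,-.192);d=v[:2]-r[:2];cc,ss=np.cos(r[2]),np.sin(r[2]);print("in rail",cc*d[0]+ss*d[1],-ss*d[0]+cc*d[1])
to(.57,-.064,.17)
E
```

```text
clock: 12.75
ee_pos: [0.5714, -0.0643, 0.0185]
orientation: [[0.19, 0.982, 0.001], [0.982, -0.19, -0.0], [0.0, 0.001, -1.0]]
wrist_force: [0.5, 0.3, -1.0]
width: 0.0391
gripper_force: 40.6
clock: 13.08
ee_pos: [0.5713, -0.0649, 0.0186]
orientation: [[0.191, 0.982, 0.001], [0.982, -0.191, -0.0], [0.0, 0.001, -1.0]]
wrist_force: [0.4, 0.6, -0.3]
width: 0.0523
gripper_force: 0.0
clock: 13.75
ee_pos: [0.5715, -0.0649, 0.1846]
orientation: [[0.191, 0.982, 0.004], [0.982, -0.191, -0.001], [-0.0, 0.004, -1.0]]
wrist_force: [0.5, -0.2, 0.3]
width: 0.0518
gripper_force: 0.0
[ 0.57047347 -0.06451224 -0.19219004] 0.01963553955047803
in rail -0.06198429042053776 0.024204533991759945
t 13.8 pos [ 0.5709 -0.0647  0.183 ] yang -0.1921 q6 -0.04 tilt [ 0.     0.001 -1.   ] | turn units -0.0 | after-turn shift units [ 0.014 -0.025  0.324] | now [ 0.014 -0.025  0.324]
```

View pics/w4.png

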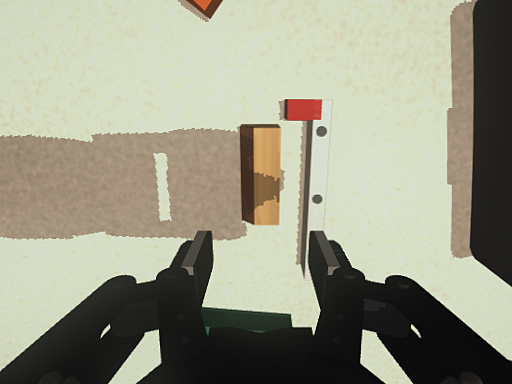

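The strip lies parallel to the rail at (260,175), about 33 mm off it and 6 mm short of the stop. Next I turn the fingers across so that two points push.

```bash
python3 -m jog '[[0,0,0,0,0,-0.0385],[0,0,0,0,0,-0.0385],[0,0,0,0,0,-0.0385],[0,0,0,0,0,-0.0385],[0,0,0,0,0,-0.0385],[0,0,0,0,0,-0.0385],[0,0,0,0,0,-0.0385],[0,0,0,0,0,-0.0385]]' 36
python3 -m jog '[[0,0,0,0,0,-0.0385],[0,0,0,0,0,-0.0385],[0,0,0,0,0,-0.0385],[0,0,0,0,0,-0.0385],[0,0,0,0,0,-0.038],[0,0,0,0,0,0],[0,0,0,0,0,0]]'
python3 -c "
from h import *
p=place(np.array([[-.108,.024,0]]),(.6267,-.1001,-.192))[0]
to(p[0],p[1],.022,np.pi/2-.192)"
```

```text
clock: 14.47
ee_pos: [0.5704, -0.0647, 0.1807]
orientation: [[-0.704, 0.71, -0.003], [0.71, 0.704, 0.001], [0.002, -0.001, -1.0]]
wrist_force: [-0.1, -0.3, -0.7]
width: 0.0359
gripper_force: 0.0
clock: 15.05
ee_pos: [0.5706, -0.0647, 0.1811]
orientation: [[-0.981, 0.195, -0.002], [0.195, 0.981, 0.001], [0.002, 0.0, -1.0]]
wrist_force: [0.3, -0.3, -0.6]
width: 0.0362
gripper_force: 0.0
t 15.05 pos [ 0.5706 -0.0647  0.1811] yang 1.3749 q6 -1.6 tilt [ 0.002  0.    -1.   ] | turn units -0.0012 | after-turn shift units [ 1.154e+00 -1.000e-03  3.977e+00] | now [ 1.146 -0.006  3.98 ]
```

```bash
python3 -m jog '[[0.6,0,0,0,0,-0.0012],[0.55,0,0.3,0,0,0],[0,0,0.7,0,0,0],[0,0,0.8,0,0,0],[0,0,0.8,0,0,0],[0,0,0.7,0,0,0],[0,0,0.4,0,0,0],[0,0,0.25,0,0,0]]'
python3 -m jog '[[0,0,0,0,0,0],[-0.2,0,0,0,0,0],[-0.2,0,0,0,0,0],[-0.15,0,0,0,0,0],[-0.15,0,0,0,0,0],[-0.15,0,0,0,0,0],[-0.15,0,0,0,0,0],[0,0,0,0,0,0]]'
python3 -m jog '[[-0.1,0,0,0,0,0],[-0.05,0,0,0,0,0],[-0.03,0,0,0,0,0],[0,0,0,0,0,0],[0,0,0,0,0,0]]'
python3 -c "
from h import *
s=arm.read_state();d=np.array(s['ee_pos'])[:2]-[.6267,-.1001];c,n=np.cos(-.192),np.sin(-.192);print('rail',c*d[0]+n*d[1],-n*d[0]+c*d[1])
to(*s['ee_pos'])"
```

```text
clock: 15.72
ee_pos: [0.5248, -0.0558, 0.0217]
orientation: [[-0.982, 0.191, -0.003], [0.191, 0.982, 0.001], [0.004, 0.0, -1.0]]
wrist_force: [-0.2, -0.5, 0.1]
width: 0.0361
gripper_force: 0.0
clock: 16.38
ee_pos: [0.5666, -0.0639, 0.0244]
orientation: [[-0.982, 0.187, 0.002], [0.187, 0.982, -0.0], [-0.002, 0.0, -1.0]]
wrist_force: [-0.5, 0.2, -0.4]
width: 0.0357
gripper_force: 0.0
clock: 16.8
ee_pos: [0.5718, -0.0648, 0.024]
orientation: [[-0.982, 0.187, -0.001], [0.187, 0.982, 0.0], [0.001, 0.0, -1.0]]
wrist_force: [-2.4, 1.1, 0.4]
width: 0.036
gripper_force: 1.4
rail -0.06060844438187179 0.024212206016652034
t 16.8 pos [ 0.5718 -0.0648  0.024 ] yang 1.3825 q6 -1.61 tilt [ 0.001  0.    -1.   ] | turn units -0.0 | after-turn shift units [0. 0. 0.] | now [0. 0. 0.]
```

```bash
python3 -m jog '[[-0.03,0,0,0,0,0],[-0.03,0,0,0,0,0],[0,0,0,0,0,0],[0,0,0,0,0,0]]'
python3 -m jog '[[-0.03,0,0,0,0,0],[-0.03,0,0,0,0,0],[0,0,0,0,0,0],[0,0,0,0,0,0]]'
```

```text
clock: 17.13
ee_pos: [0.572, -0.0648, 0.0237]
orientation: [[-0.982, 0.187, -0.006], [0.187, 0.982, 0.001], [0.006, 0.0, -1.0]]
wrist_force: [-12.9, 2.0, 6.2]
width: 0.0358
gripper_force: 6.5
clock: 17.47
ee_pos: [0.572, -0.0647, 0.0234]
orientation: [[-0.982, 0.187, -0.011], [0.187, 0.982, 0.003], [0.012, 0.0, -1.0]]
wrist_force: [-23.0, 2.2, 11.1]
width: 0.036
gripper_force: 11.5
```

It is flush against the rail. I'll back off, rise, and push diagonally on the bevel.

```bash
python3 -m jog '[[0.2,0,0,0,0,0],[0.35,0,0,0,0,0],[0,0,-0.4,0,0,0],[0,0,-0.4,0,0,0],[0,0,-0.3,0,0,0],[0,0,0,0,0,0],[0,0,0,0,0,0]]'
python3 - <<'E'
from h import *
s=arm.read_state();im=arm.get_image("wrist");cv2.imwrite("pics/w5.png",im)
p=place(np.array([[-.056,.024,0]]),(.6267,-.1001,-.192))[0]
to(p[0],p[1],.046,np.pi/2-.192)
E
```

```text
clock: 18.05
ee_pos: [0.5558, -0.0618, 0.0684]
orientation: [[-0.982, 0.187, 0.002], [0.187, 0.982, -0.0], [-0.002, 0.0, -1.0]]
wrist_force: [-0.2, 0.3, -0.2]
width: 0.0357
gripper_force: 0.0
t 18.1 pos [ 0.5554 -0.0617  0.0678] yang 1.3825 q6 -1.61 tilt [-0.001  0.    -1.   ] | turn units 0.0012 | after-turn shift units [-0.532 -0.003  0.545] | now [-0.532 -0.005  0.545]
```

View pics/w5.png

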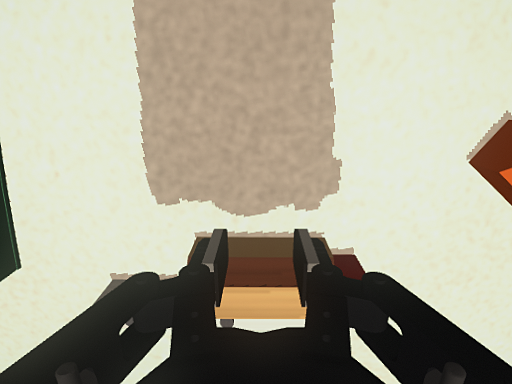

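Both fingertips (at (220,270) and (305,270)) are lined up over the bevelled side, with the stop behind on the right. Now the diagonal push.

```bash
python3 -m jog '[[-0.2,0,0.2,0,0,0],[-0.2,0,0.2,0,0,0],[-0.1,0,0.1,0,0,0],[0,0,0,0,0,0],[0,0,0,0,0,0]]'
python3 -m jog '[[-0.04,0,0.04,0,0,0],[-0.04,0,0.04,0,0,0],[0,0,0,0,0,0],[0,0,0,0,0,0]]'
python3 -m jog '[[-0.04,0,0.04,0,0,0],[0,0,0,0,0,0],[0,0,0,0,0,0]]'
```

```text
clock: 18.52
ee_pos: [0.5749, -0.0654, 0.047]
orientation: [[-0.982, 0.187, -0.002], [0.187, 0.982, 0.0], [0.002, 0.0, -1.0]]
wrist_force: [0.0, -0.2, -0.5]
width: 0.0362
gripper_force: 0.0
clock: 18.85
ee_pos: [0.5782, -0.066, 0.045]
orientation: [[-0.982, 0.187, 0.0], [0.187, 0.982, 0.0], [-0.0, 0.0, -1.0]]
wrist_force: [0.2, -0.4, 0.6]
width: 0.0362
gripper_force: 0.0
clock: 19.1
ee_pos: [0.5798, -0.0663, 0.0433]
orientation: [[-0.982, 0.187, 0.0], [0.187, 0.982, 0.0], [-0.0, 0.0, -1.0]]
wrist_force: [-0.1, -0.1, -0.7]
width: 0.0362
gripper_force: 0.0
```

```bash
python3 -m jog '[[-0.04,0,0.04,0,0,0],[0,0,0,0,0,0],[0,0,0,0,0,0]]'
python3 -m jog '[[-0.04,0,0.04,0,0,0],[0,0,0,0,0,0],[0,0,0,0,0,0]]'
```

```text
clock: 19.35
ee_pos: [0.5804, -0.0664, 0.0425]
orientation: [[-0.982, 0.187, -0.002], [0.187, 0.982, 0.0], [0.002, 0.0, -1.0]]
wrist_force: [-7.4, 0.9, 14.6]
width: 0.0354
gripper_force: 7.9
clock: 19.6
ee_pos: [0.5806, -0.0665, 0.0423]
orientation: [[-0.982, 0.187, -0.004], [0.187, 0.982, 0.001], [0.004, 0.0, -1.0]]
wrist_force: [-20.4, 2.5, 34.9]
width: 0.0362
gripper_force: 19.9
```

```bash
python3 -m jog '[[-0.025,0,-0.015,0,0,0],[0,0,0,0,0,0],[0,0,0,0,0,0],[0,0,0,0,0,0]]'
python3 -m jog '[[0,0,0,0,0,0],[0,0,0,0,0,0],[0,0,0,0,0,0],[0,0,0,0,0,0]]'
python3 - <<'E'
from h import *
for n in("top","scene"):
    im=arm.get_image(n);cv2.imwrite(f"pics/{n}9.png",im)
    if n=="scene":cv2.imwrite("pics/f.png",cv2.resize(im[90:260,150:350],None,fx=3,fy=3))
E
```

```text
clock: 19.93
ee_pos: [0.5807, -0.0664, 0.0423]
orientation: [[-0.982, 0.187, -0.006], [0.187, 0.982, 0.001], [0.007, 0.0, -1.0]]
wrist_force: [-22.4, 2.7, 32.4]
width: 0.0361
gripper_force: 19.6
clock: 20.27
ee_pos: [0.5807, -0.0664, 0.0423]
orientation: [[-0.982, 0.187, -0.006], [0.187, 0.982, 0.001], [0.007, 0.0, -1.0]]
wrist_force: [-22.5, 2.6, 32.2]
width: 0.0365
gripper_force: 19.6
```

View pics/f.png

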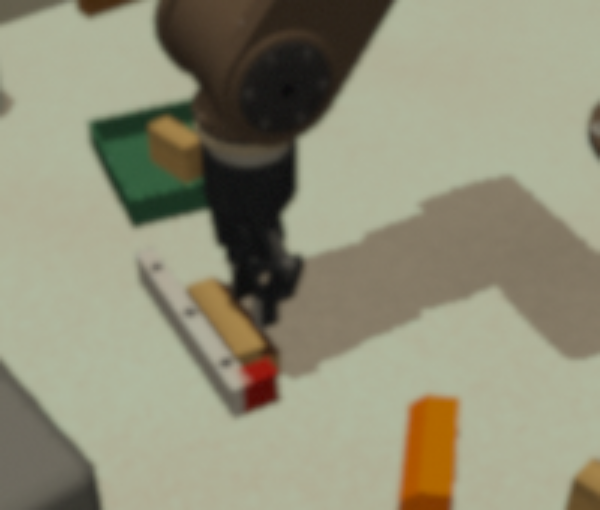

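The strip sits flush on the rail beside the stop, at (235,320). I'll shift the push a little more towards the rail, for margin against shelf friction.

```bash
python3 -m jog '[[-0.03,0,-0.02,0,0,0],[-0.02,0,-0.01,0,0,0],[0,0,0,0,0,0],[0,0,0,0,0,0],[0,0,0,0,0,0]]'
```

```text
clock: 20.78
ee_pos: [0.5808, -0.0665, 0.0425]
orientation: [[-0.982, 0.187, -0.011], [0.187, 0.982, 0.002], [0.012, 0.0, -1.0]]
wrist_force: [-27.9, 3.5, 27.3]
width: 0.0362
gripper_force: 19.4
```

```bash
python3 -m jog '[[0,0,0,0,0,0],[0,0,0,0,0,0],[0,0,0,0,0,0],[0,0,0,0,0,0],[0,0,0,0,0,0],[0,0,0,0,0,0]]'
python3 -c "
from h import *
print(arm.job_done())"
```

```text
clock: 21.28
ee_pos: [0.5808, -0.0665, 0.0425]
orientation: [[-0.982, 0.187, -0.011], [0.187, 0.982, 0.002], [0.011, 0.0, -1.0]]
wrist_force: [-27.3, 2.4, 27.0]
width: 0.0362
gripper_force: 19.4
the job is handed in; nothing more can be done
None
```

I handed the job in at about 21 s, without seeing a verdict: the short strip is released in the scrap tin, and a full-length strip lies flush on the rail about 6 mm from the stop, still held by a diagonal push of about 27 N towards the rail and 27 N down (I first slid it to the rail with a separate low push).

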